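# Free the amber filter: a clamp of unknown thread hand

### The arm

A 7-joint arm with a two-finger parallel gripper is mounted at the origin on a cart in front of the work surface, level with it; the furniture and walls round the work are solid. World frame = base frame: x ahead of the robot, y to its left, z up, the work surface at z = 0. Lengths are in m, angles in rad, forces in N, time in s.
With the tool pointing down it reaches from about 0.4 to 0.875 m from the base axis. Payload 19.3 kg.
Tool frame: the origin (TCP) lies at the very end of the fingers, on their centre line; the grasp point (between the pads) lies 19 mm behind it; x points along the fingers, y is the direction in which the jaws open and shut, and the axes are right-handed (so a half turn about x gives the same grasp; the last joint's range is limited). The gripper opens to 85 mm and grips with 20 to 120 N. Pads are 22 mm wide; open, the fingers measure 114 mm over their backs; the gripper's body (76 mm by 85 mm) begins 54 mm behind the grasp point. The pads swing forward as they close: fully open they stand 13 mm farther back than shut.
Start: joints at [1.277, 0.521, -0.036, 1.599, 0.021, 1.021, -0.113], TCP at [0.139, -0.609, 0.231] pointing down, gripper open.
Joint ranges: [-2.91, 2.91], [-0.3, 2.13], [-1.5, 1.42], [0.17, 2.43], [-1.26, 4.41], [0.16, 1.93], [-2.52, 2.52]. Speed limits (rad/s): [1.89, 1.89, 2.39, 2.39, 3.01, 3.01, 3.01].

### API

Orientations are given as [roll, pitch, yaw] about the fixed x, y, z axes, in that order (R = Rz(yaw) Ry(pitch) Rx(roll)).
In Python, from workcell import bot, grab_frame, job_done gives the robot as it stands.
- The arm moves only by the shell command python3 -m pendant 'ROWS' [OPENING] [FORCE]. ROWS is JSON, a list of rows, each a list of 4 numbers: the shift along the tool's x, y, z in mm, then the turn about the tool's x in degrees. A call has 1 to 12 rows; each row shifts and turns the commanded pose from where the row before left it, along the tool's axes as they then stand; what a row does not reach is not made up. A row lasts 1/8 s, in which the tool goes at most 62.5 mm and 10.7 degrees, less where a joint would pass 70% of its speed; a pose out of reach is approached as far as the arm can. A call is refused whole if a number of a shift passes 62.5 or a number of a turn 10.7, either way. A call with a gripper value outside its range is refused whole. OPENING is the opening, from -1 (shut) to 1 (fully open), set as the call begins (- or left out, the last holds). The fingers move at their own pace and stop on an object; FORCE is the grip in N (left out, the last holds). Time passes only in rows, so rows that do not move let the fingers close. It gives the time, the measured TCP pose, the force and the opening at its end, in the units of the state.
- bot.observe(): the state, without advancing time (a new reading comes with each control period).
- grab_frame(name): name is "side" or "top"; returns a dict with "img" (420x560x3 uint8, red, green, blue), "fovy" (degrees; the focal length in pixels is half the picture's height over the tangent of half this angle, whatever the lens; pixels are square), "cx", "cy" (the principal point, pixels), "R" (3x3) and "t" (3): a world point X has camera coordinates R X + t. Camera axes: x right, y down, z forward; pixel columns grow to the right and rows downward; lengths in m; the calibration is good to about 2 mm. A picture is of the moment at which its call begins. There is no depth.
- job_done(): hands the job in, once; it reports no verdict.
The state is a dict: "clock": time; "qpos": joint angles; "qd": joint speeds; "joint_efforts": joint torques, N m; "position": TCP position; "tool_rot": TCP orientation; "force": force on the tool from outside, world axes, zero at the start; "moment": the same for the moment, N m; "grip_width": finger opening in m.
Only numpy, scipy, OpenCV 4.12 (cv2) and the standard library are available. Lean on these libraries where they do the work, as an engineer would, in place of code of your own. Each camera call takes 0.05 s, during which the arm holds its last target.

### The job

Loosen the clamp that holds the amber filter: turn that fixture's black knob about a sixth of a turn (60 degrees) in its loosening direction, so that its jaw stands well back. One of the two clamps has a left-hand thread and nobody remembers which, so if the knob stops dead one way, turn it the other way. Leave the amber filter lying in its seat and the blue filter's clamp tight.

Things in the scene. Friction and masses are not known exactly. Their poses are not given: they have to be found in the camera images.
- filter_amber_center (a point): Centre of the amber filter: flat disc, 40 mm diameter, 8 mm thick, amber face in a black rim, lying loose in the seat of one of two alike aluminium clamp fixtures (base plate 104 x 54 x 8 mm, fixed to the table). This point is 12 mm above the table. The other fixture holds an equal disc with a blue face.
- knob_a_grip (a point): On the axis of knob a: a black ribbed round upright knob, 32 mm diameter, 34 mm high, on one end of clamp fixture a. Point: 14 mm below its top, 52 mm above the table; grip there from above, closing along any line across it. The screw housing's top (32 x 36 mm) is 26 mm below. It turns in place, without rising. The fixture's filter is the one centred 53 mm away horizontally.
- knob_b_grip (a point): On the axis of knob b: a black ribbed round upright knob, 32 mm diameter, 34 mm high, on one end of clamp fixture b. Point: 14 mm below its top, 52 mm above the table; grip there from above, closing along any line across it. The screw housing's top (32 x 36 mm) is 26 mm below. It turns in place, without rising. The fixture's filter is the one centred 53 mm away horizontally.
- knob_a (a joint): Angle of knob a, rad: about 0 is tight, as at the start; positive is counter-clockwise from above. Right- or left-hand thread (one of each; nothing visible tells). Tightening it stops dead within 0.15 rad; loosening it turns freely (0.12 N m friction) to a stop 1.5 rad from tight, draws its brass jaw back 6 mm per rad, and stays where left.
- knob_b (a joint): Angle of knob b, rad: about 0 is tight, as at the start; positive is counter-clockwise from above. Right- or left-hand thread (one of each; nothing visible tells). Tightening it stops dead within 0.15 rad; loosening it turns freely (0.12 N m friction) to a stop 1.5 rad from tight, draws its brass jaw back 6 mm per rad, and stays where left.
Mind the look-alikes: they are no part of the job. Leave any red look-alike of the part that bears knob_a_grip alone.

How it is judged:
By the outcome, as a careful person would: the job done as asked, in the order asked, and still so for the second after the job is handed in, with the robot touching nothing.
It also fails if it takes over 35 s, if anything falls off the work surface, if the arm or the gripper's body presses on something with over 40 N, if the wrist force passes 120 N, or if a joint passes its speed limit or range.

## Working session

There is one attempt and no reset: what is moved stays moved. The work goes in short steps, Python scripts to look and compute and a shell command to move; the robot and the scene stay as the last step left them, time stands still between calls to the robot, and variables do not carry over. Pictures are saved under pics/ and viewed, and the job is handed in when it is done.

```bash
mkdir -p pics; ls
python3 - <<'E'
from workcell import bot, grab_frame
import cv2
for n in("side","top"):
    f=grab_frame(n); cv2.imwrite(f"pics/{n}0.png",f["img"][:,:,::-1]); print(n,f["fovy"],f["cx"],f["cy"],f["R"],f["t"])
s=bot.observe(); print(s)
E
```

```text
pics
side 44.8675858706731 281.10349210668153 208.5010656529793 [[-0.90336744 -0.42832582 -0.02154677]
 [-0.13843001  0.33877297 -0.93062882]
 [ 0.40591182 -0.83771705 -0.36532962]] [0.50370587 0.08092158 0.79751865]
top 49.53308850300817 278.9818656312054 210.97903905407847 [[-1.42396447e-02 -9.99898166e-01  9.43634713e-04]
 [-9.98496897e-01  1.41697233e-02 -5.29449251e-02]
 [ 5.29261624e-02 -1.69613325e-03 -9.98596988e-01]] [0.13367778 0.49974906 0.87034435]
{'clock': 0.1, 'qpos': array([ 1.27679823,  0.52194666, -0.03633429,  1.59991231,  0.02120372,
        1.02108627, -0.11278719]), 'qd': array([-0.00233096, -0.00132521,  0.00071946,  0.00047727,  0.00061537,
        0.0010934 , -0.0021934 ]), 'joint_efforts': array([ 5.23594790e-03, -9.28464890e+01,  1.98416658e+00, -3.70526111e+01,
        1.80175854e-02,  5.49894146e-03,  1.37170233e-05]), 'position': array([ 0.13861938, -0.6091487 ,  0.23080189]), 'tool_rot': array([-1.50280475,  1.5698288 ,  1.86259502]), 'force': array([-0.5898077 , -0.50919452,  0.102864  ]), 'moment': array([-0.03778039,  0.02410592, -0.01402857]), 'grip_width': 0.08530872187292719}
```

View pics/side0.png

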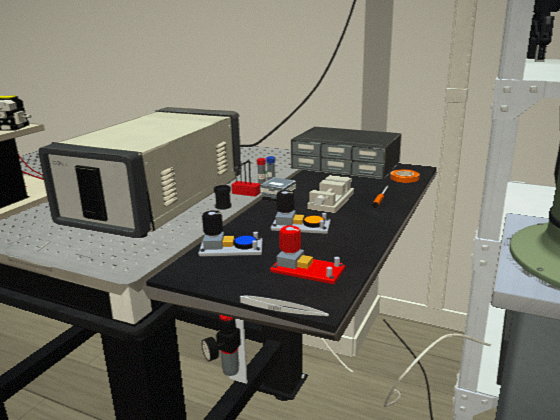

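View pics/top0.png

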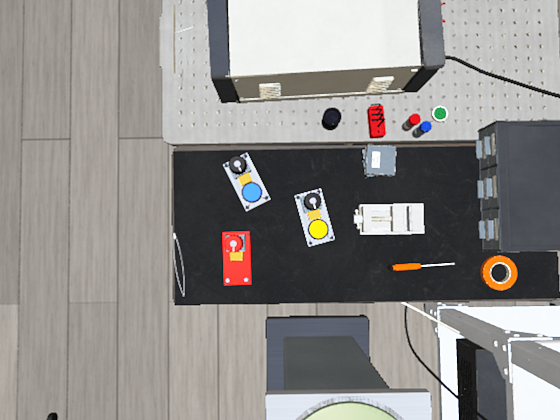

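The side view shows a blue fixture (knob 212,223; disc 245,241), an amber fixture (knob 286,202; disc 314,221) and a red look-alike (290,238). In the top view the knobs are at about (238,164) for blue, (312,202) for amber and (234,243) for red. I'll crop in close.

Run:
```python
import cv2,numpy as np
a=cv2.imread("pics/top0.png")[180:255,280:355]; b=cv2.imread("pics/side0.png")[180:240,260:340]
cv2.imwrite("pics/crop0.png",np.hstack([cv2.resize(a,(400,400),interpolation=cv2.INTER_CUBIC),cv2.resize(b,(400,300),interpolation=cv2.INTER_CUBIC)[np.minimum(np.arange(400),299)]]))
```

```text
(no output)
```

View pics/crop0.png

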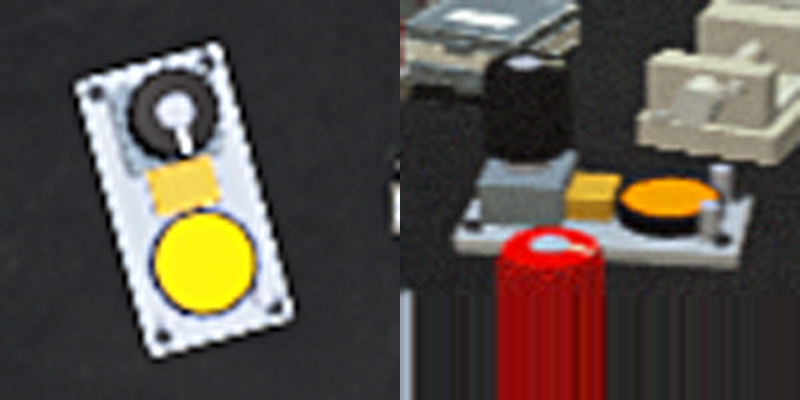

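The crop confirms the black knob on the fixture with the amber disc. Knob top is at top-view px (312.2,200.8), disc at (318.2,229). In the side view the knob top is at about (285.3,192.3) and the disc at (313.8,219.5).

```bash
cat > h.py <<'E'
import numpy as np
from scipy.spatial.transform import Rotation as Ro
from workcell import bot, grab_frame
def ray(f,u,v,z):
    fl=210/np.tan(np.radians(f["fovy"]/2)); R=np.array(f["R"]);t=np.array(f["t"])
    d=R.T@np.array([(u-f["cx"])/fl,(v-f["cy"])/fl,1]); c=-R.T@t
    return c+d*(z-c[2])/d[2]
def axes(s): 
    return Ro.from_euler('xyz',s["tool_rot"]).as_matrix()
E
python3 - <<'E'
from h import *
f=grab_frame("top");g=grab_frame("side")
k=ray(f,312.2,200.8,.066);d=ray(f,318.2,229,.016);print(k,d,np.hypot(*(k-d)[:2]))
k2=ray(g,285.3,192.3,.066);d2=ray(g,313.8,219.5,.016);print(k2,d2,np.hypot(*(k2-d2)[:2]))
s=bot.observe();M=axes(s);print(M.round(4));k=(k+k2)/2;k[2]=.033
print(M.T@(k-s["position"])*1000)
E
```

```text
[0.51656032 0.06569777 0.066     ] [0.46553201 0.05134172 0.016     ] 0.053009292885924576
[0.51617481 0.06615525 0.066     ] [0.46478816 0.05466097 0.016     ] 0.052656487485941046
[[-2.000e-04  2.219e-01 -9.751e-01]
 [ 6.000e-04 -9.751e-01 -2.219e-01]
 [-1.000e+00 -6.000e-04  0.000e+00]]
[ 198.31309494 -574.41314252 -518.1244585 ]
```

The knob is at (0.516, 0.066), and the disc is 53 mm away as stated. Before crossing I need to know where the rack at the right stands.

Run:
```python
from h import *
import cv2
f=grab_frame("top");g=grab_frame("side")
a=f["img"][270:420,360:560,::-1]; b=g["img"][:,400:,::-1]
cv2.imwrite("pics/rack_t.png",cv2.resize(a,(800,600),interpolation=cv2.INTER_CUBIC))
cv2.imwrite("pics/rack_s.png",cv2.resize(b,(228,600)))
for h in (f,g): print(-np.array(h["R"]).T@np.array(h["t"]))
# project vertical lines/tool path
def pr(h,X):
    c=h["R"]@np.array(X)+h["t"];fl=210/np.tan(np.radians(h["fovy"]/2));return (h["cx"]+fl*c[0]/c[2],h["cy"]+fl*c[1]/c[2])
for X in [(.139,-.609,.23),(.139,-.609,.4),(.3,-.32,.23),(.3,-.5,.23),(.4,-.3,.23),(.5,-.3,.23),(0,0,0)]: print(X,np.round(pr(f,X)),np.round(pr(g,X)))
```

```text
[0.45483742 0.12805908 0.89545628]
[0.1425112  0.85643116 0.37751838]
(0.139, -0.609, 0.23) [799. 450.] [533.  66.]
(0.139, -0.609, 0.4) [983. 525.] [544.  -7.]
(0.3, -0.32, 0.23) [590. 338.] [449.  78.]
(0.3, -0.5, 0.23) [715. 336.] [460.  69.]
(0.4, -0.3, 0.23) [573. 269.] [401.  78.]
(0.5, -0.3, 0.23) [570. 200.] [358.  76.]
(0, 0, 0) [349. 472.] [602. 260.]
```

View pics/rack_t.png

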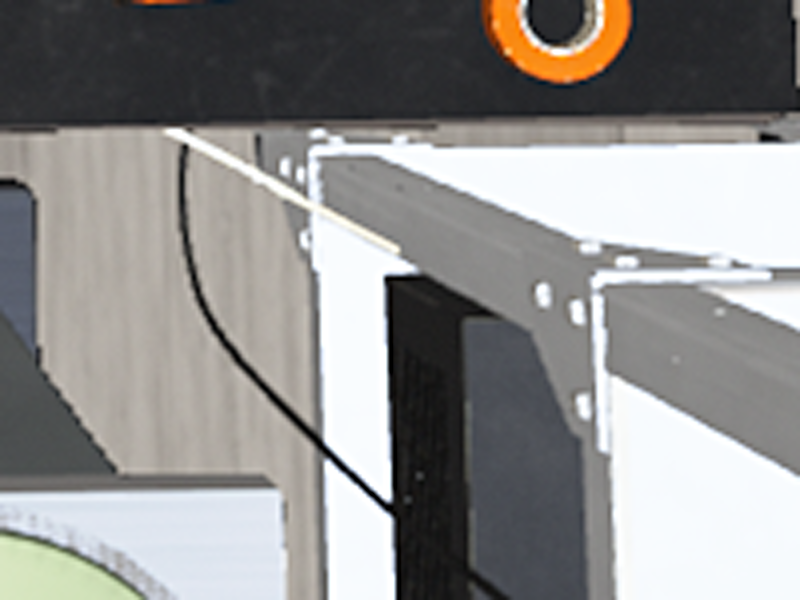

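View pics/rack_s.png

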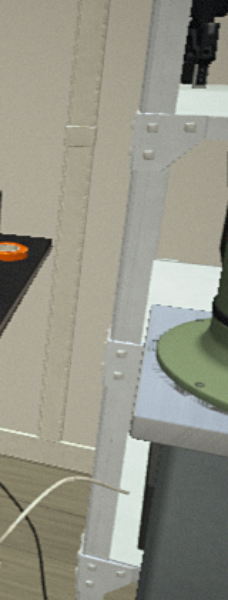

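Run:
```python
from h import *
f=grab_frame("top");g=grab_frame("side")
def P(h):
    fl=210/np.tan(np.radians(h["fovy"]/2));return np.diag([1,1,1])@np.array([[fl,0,h["cx"]],[0,fl,h["cy"]],[0,0,1]])@np.c_[h["R"],h["t"]]
import cv2
for a in (( 509,338),(439,307)):
  for b in ((495,80),(477,240),(456,388)):
    X=cv2.triangulatePoints(P(f),P(g),np.array(a,float).reshape(2,1),np.array(b,float).reshape(2,1));X=(X[:3]/X[3]).ravel()
    def pr(h): q=P(h)@np.r_[X,1];return q[:2]/q[2]
    print(a,b,X.round(3),(pr(f)-a).round(1),(pr(g)-b).round(1))
for z in (-.7,-.5,-.3,-.15,0,.1,.2): print(z,ray(f,509,338,z)[:2],ray(f,439,307,z)[:2])
for u,v in((495,80),(477,240),(456,388)):
  print([ (ray(g,u,v,z)).round(2).tolist() for z in (.3,.2,.1,0,-.1,-.2,-.3,-.5,-.7)])
```

```text
(509, 338) (495, 80) [ 0.244 -0.205  0.236] [ 5.3 42.2] [-24.3   3.4]
(509, 338) (477, 240) [ 0.207 -0.405 -0.177] [0.1 0.6] [-0.4  0.1]
(509, 338) (456, 388) [ 0.152 -0.723 -0.856] [ -5.9 -26.6] [23.7 -4.6]
(439, 307) (495, 80) [ 0.261 -0.102  0.252] [ 7.  65.3] [-40.3   1.2]
(439, 307) (477, 240) [ 0.237 -0.231 -0.114] [ 4.8 25.2] [-19.9   2.6]
(439, 307) (456, 388) [ 0.209 -0.406 -0.644] [-0.2 -0.6] [ 0.6 -0.1]
-0.7 [ 0.08797501 -0.66427916] [ 0.19765968 -0.42548066]
-0.5 [ 0.13396341 -0.56495482] [ 0.22989845 -0.35609114]
-0.3 [ 0.17995181 -0.46563047] [ 0.26213722 -0.28670162]
-0.15 [ 0.21444311 -0.39113721] [ 0.2863163  -0.23465948]
0 [ 0.24893441 -0.31664396] [ 0.31049538 -0.18261734]
0.1 [ 0.27192861 -0.26698178] [ 0.32661476 -0.14792258]
0.2 [ 0.29492281 -0.21731961] [ 0.34273415 -0.11322781]
[[0.18, 0.24, 0.3], [0.22, -0.55, 0.2], [0.26, -1.34, 0.1], [0.31, -2.13, 0.0], [0.35, -2.93, -0.1], [0.4, -3.72, -0.2], [0.44, -4.51, -0.3], [0.53, -6.1, -0.5], [0.61, -7.68, -0.7]]
[[0.15, 0.68, 0.3], [0.16, 0.45, 0.2], [0.17, 0.22, 0.1], [0.19, -0.0, 0.0], [0.2, -0.23, -0.1], [0.21, -0.46, -0.2], [0.22, -0.69, -0.3], [0.24, -1.14, -0.5], [0.27, -1.6, -0.7]]
[[0.15, 0.76, 0.3], [0.15, 0.64, 0.2], [0.16, 0.51, 0.1], [0.17, 0.39, 0.0], [0.17, 0.27, -0.1], [0.18, 0.14, -0.2], [0.19, 0.02, -0.3], [0.2, -0.23, -0.5], [0.21, -0.47, -0.7]]
```

The rack post is solid. Two of its brackets triangulate to the same vertical line at (0.208, -0.405), and the tool starts inside the rack behind it. I'll withdraw radially, bearing slightly away from the post, and then swing round.

```bash
python3 -m pendant '[[0,-10,6,0],[0,-20,6,0],[0,-20,6,0],[0,-20,6,0],[0,-20,6,0],[0,-20,0,0]]' - 40
```

```text
clock: 1.15
position: [0.0838, -0.5077, 0.2314]
tool_rot: [-0.012, 1.57, -2.931]
force: [0.1, -0.5, 0.3]
grip_width: 0.0853
```

```bash
python3 -m pendant '[[0,-20,0,0],[0,-20,0,0],[0,-20,0,0],[0,-20,0,0],[0,-20,0,0],[0,-20,0,0],[0,-20,0,0],[0,-20,0,0]]'; python3 -c "
from h import *;print(bot.observe()['qpos'].round(2))"
```

```text
clock: 2.15
position: [0.0489, -0.3516, 0.2313]
tool_rot: [1.172, 1.571, -1.746]
force: [0.4, -0.1, -0.1]
grip_width: 0.0853
[ 1.32  0.09 -0.06  2.24  0.01  0.81 -0.09]
```

```bash
python3 -m pendant '[[0,-10,0,0],[0,-3,-20,0],[0,-3,-20,0],[0,-3,-20,0],[0,-3,-20,0],[0,-3,-20,0],[0,-6,-20,0],[0,-6,-20,0],[0,-6,-20,0],[0,-6,-20,0],[0,-6,-20,0]]'; python3 -c "
from h import *;print(bot.observe()['qpos'].round(2))"
```

```text
clock: 3.52
position: [0.2328, -0.2545, 0.2314]
tool_rot: [1.934, 1.57, -0.984]
force: [0.1, 0.2, -0.4]
grip_width: 0.0854
[ 0.97  0.08 -0.33  2.25  0.04  0.82 -0.73]
```

```bash
python3 -m pendant '[[0,-15,-20,0],[0,-25,-35,0],[0,-25,-35,0],[0,-25,-35,0],[0,-25,-35,0],[0,-25,-35,0],[0,-25,-35,0],[0,-25,-35,0],[0,-25,-35,0],[0,-15,-20,0]]'; python3 -m pendant '[[0,0,0,-10],[0,0,0,-10],[0,0,0,-10],[0,0,0,-10],[0,0,0,0]]'; python3 -c "
from h import *
s=bot.observe();print(s['qpos'].round(2)); M=axes(s);print(M.round(3),M.T@(np.array([.5164,.0659,.120])-s['position'])*1000)"
```

```text
clock: 4.78
position: [0.4943, 0.0421, 0.2311]
tool_rot: [-2.074, 1.57, 1.293]
force: [-0.7, -0.1, 0.7]
grip_width: 0.0854
clock: 5.4
position: [0.4933, 0.0402, 0.2312]
tool_rot: [-2.068, 1.57, 1.994]
force: [-0.2, 0.0, -0.1]
grip_width: 0.0854
[ 0.39  0.4  -0.76  1.91  0.33  0.96 -1.17]
[[-0.     0.796 -0.605]
 [ 0.    -0.605 -0.796]
 [-1.    -0.    -0.   ]] [111.20120291   2.83747436 -34.43173433]
```

```bash
python3 -m pendant '[[0,1,-17,0],[0,2,-17,0],[40,0,0,0],[40,0,0,0],[20,0,0,0],[10,0,0,0],[0,0,0,0],[0,0,0,0]]'
python3 - <<'E'
from h import *
import cv2
s=bot.observe(); M=axes(s);print(M.T@(np.array([.5164,.0659,.033])-s['position'])*1000)
f=grab_frame("top");g=grab_frame("side")
a=f["img"][140:260,240:400,::-1]; b=g["img"][130:250,220:380,::-1]
cv2.imwrite("pics/p1.png",np.hstack([cv2.resize(a,(400,300)),cv2.resize(b,(400,300))]))
E
```

```text
clock: 6.4
position: [0.5168, 0.0661, 0.1221]
tool_rot: [2.328, 1.57, 0.108]
force: [0.1, -0.5, 1.3]
grip_width: 0.0851
[89.095651   -0.31356533  0.47845034]
```

View pics/p1.png

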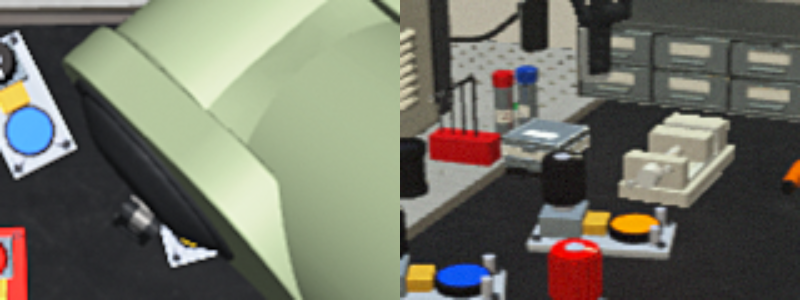

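The side view shows the two open fingertips (crop px 535,45 and 600,65) straddling the amber knob (565,160). The arm hides the fixture in the top view. Next I descend and close.

```bash
python3 -m pendant '[[25,0,0,0],[25,0,0,0],[20,0,0,0],[10,0,0,0],[8,0,0,0],[0,0,0,0]]' && python3 -m pendant '[[0,0,0,0],[0,0,0,0],[0,0,0,0],[0,0,0,0],[0,0,0,0],[0,0,0,0]]' -1 50
python3 - <<'E'
from h import *
s=bot.observe(); print(s['moment'],s['force'])
M=axes(s);print(M.T@(np.array([.5164,.0659,.033])-s['position'])*1000)
E
```

```text
clock: 7.25
position: [0.5163, 0.0658, 0.0334]
tool_rot: [1.634, 1.571, -0.586]
force: [-0.1, 0.3, -0.4]
grip_width: 0.0852
clock: 8.0
position: [0.5173, 0.0652, 0.034]
tool_rot: [1.901, 1.569, -0.319]
force: [2.8, -5.3, 8.9]
grip_width: 0.0297
[-0.89638528 -0.50735209 -0.01739896] [ 2.83513803 -5.28839444  8.87052843]
[ 0.96125797 -1.13808641 -0.05434096]
```

```bash
python3 -m pendant '[[0,0,0,-5],[0,0,0,-5],[0,0,0,-5],[0,0,0,0],[0,0,0,0]]'
python3 - <<'E'
from h import *
s=bot.observe(); print(s['moment'],s['force'],s['qpos'].round(3))
M=axes(s);print(np.degrees(np.arctan2(M[1,1],M[0,1])))
E
```

```text
clock: 8.62
position: [0.5176, 0.0649, 0.034]
tool_rot: [1.643, 1.568, -0.316]
force: [6.2, -5.4, 7.2]
grip_width: 0.0298
[-1.18488714 -1.09829465  0.09278995] [ 6.20107283 -5.36276818  7.17523249] [ 0.204  0.735 -0.61   1.983  0.701  0.641 -1.256]
-22.23088467556096
```

The knob moved 15° counter-clockwise at 0.09 N m, which matches free-turning friction rather than a stop. I'll continue that way.

```bash
python3 -m pendant '[[0,0,0,-6],[0,0,0,-6],[0,0,0,-6],[0,0,0,-6],[0,0,0,0]]'
python3 - <<'E'
from h import *
import cv2
s=bot.observe(); print(s['moment'],s['force'],s['qpos'].round(3))
M=axes(s);print(np.degrees(np.arctan2(M[1,1],M[0,1])))
g=grab_frame("side")
cv2.imwrite("pics/p2.png",cv2.resize(g["img"][160:250,260:380,::-1],(800,600),interpolation=cv2.INTER_CUBIC))
E
```

```text
clock: 9.25
position: [0.5183, 0.0648, 0.034]
tool_rot: [1.395, 1.567, -0.144]
force: [9.4, -6.0, 3.6]
grip_width: 0.0304
[-1.30030002 -2.10070369  0.06240969] [ 9.37067314 -6.02667124  3.63882622] [ 0.272  0.765 -0.709  1.979  0.788  0.692 -0.906]
1.8430406206296084
```

View pics/p2.png

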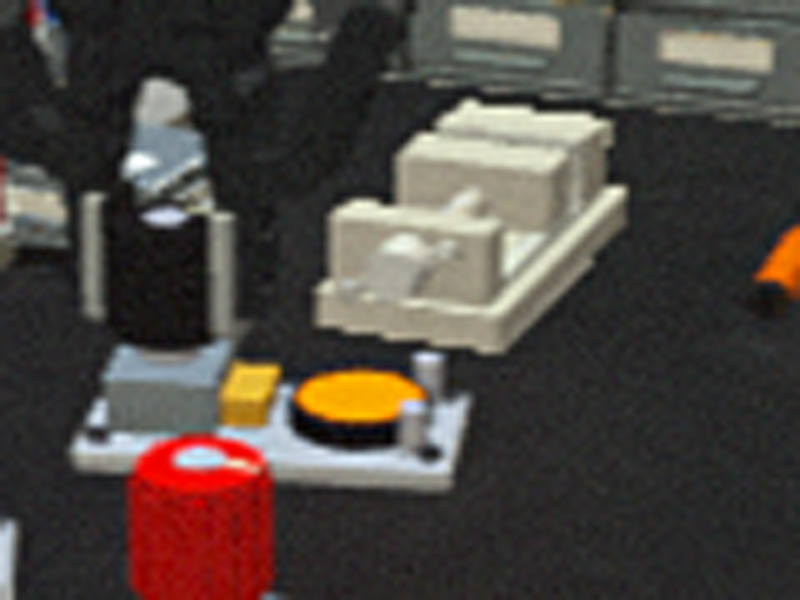

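The brass jaw (crop px 250,395) now stands clear of the disc edge (293), where before they touched. The loosening direction is confirmed, with 39° turned so far. 22° more.

```bash
python3 -m pendant '[[0,0,0,-6],[0,0,0,-6],[0,0,0,-6],[0,0,0,-4],[0,0,0,0],[0,0,0,0]]'
python3 - <<'E'
from h import *
s=bot.observe(); print(s['moment'],s['force'])
M=axes(s);print(np.degrees(np.arctan2(M[1,1],M[0,1])))
E
python3 -m pendant '[[0,0,0,0],[0,0,0,0],[0,0,0,0],[0,0,0,0],[0,0,0,0],[0,0,0,0]]' 1
python3 - <<'E'
from h import *
s=bot.observe()
M=axes(s);print(M.round(2), M.T@(np.array([.5164,.0659,.033])-s['position'])*1000)
E
```

```text
clock: 10.05
position: [0.519, 0.0649, 0.0341]
tool_rot: [1.087, 1.566, -0.07]
force: [15.5, -5.2, -1.7]
grip_width: 0.03
[-1.10315508 -3.16685104  0.06043055] [15.47648043 -5.23331876 -1.71673188]
23.748094651597587
clock: 10.8
position: [0.5162, 0.0658, 0.0333]
tool_rot: [-2.35, 1.571, 2.778]
force: [0.6, 0.2, 0.2]
grip_width: 0.0852
[[-0.    0.91  0.4 ]
 [ 0.    0.4  -0.91]
 [-1.   -0.   -0.  ]] [ 0.29137549  0.19711231 -0.05160443]
```

Now I back straight up, move aside and check in the pictures.

```bash
python3 -m pendant '[[-20,0,0,0],[-40,0,0,0],[-40,0,0,0],[-40,0,0,0],[0,-16,36,0],[0,-16,36,0],[0,-16,36,0],[0,-16,36,0],[0,-16,36,0],[0,-16,36,0],[0,0,0,0]]'
python3 - <<'E'
from h import *
import cv2
f=grab_frame("top");g=grab_frame("side")
a=f["img"][180:255,280:355,::-1]; b=g["img"][180:240,260:340,::-1]
cv2.imwrite("pics/p3.png",np.hstack([cv2.resize(a,(400,400),interpolation=cv2.INTER_CUBIC),cv2.resize(b,(400,400),interpolation=cv2.INTER_CUBIC)]))
cv2.imwrite("pics/p3t.png",f["img"][:,:,::-1])
E
```

```text
clock: 12.18
position: [0.5151, -0.1736, 0.1729]
tool_rot: [-1.372, 1.57, -2.532]
force: [-0.3, -0.0, -0.2]
grip_width: 0.0855
```

View pics/p3.png

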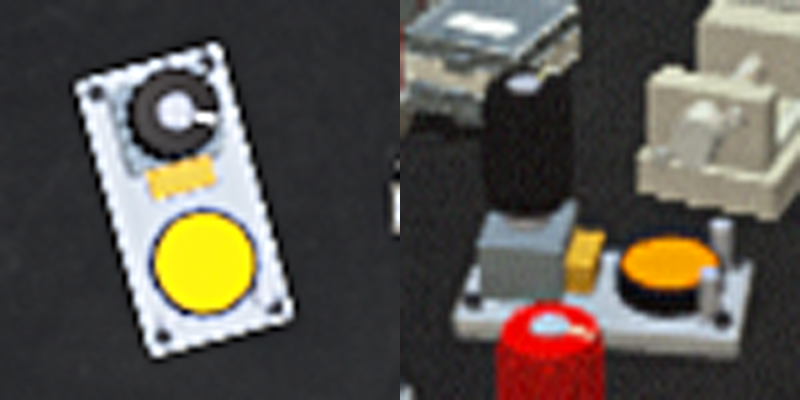

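View pics/p3t.png

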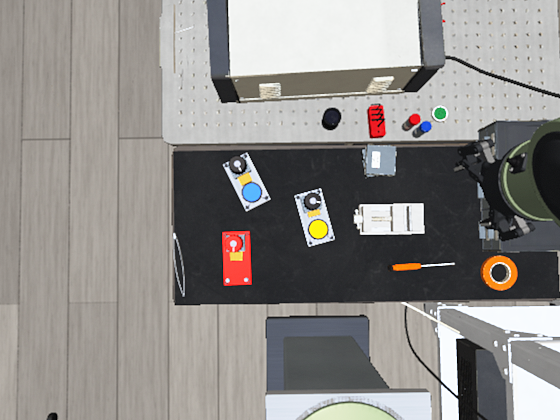

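The knob's pointer swung from crop px (184,152) to (213,119) about its centre (173,112). That is about 62° ± 5° counter-clockwise. The jaw edge moved back from 208 to 192, the disc stayed at (205,262), and the blue and red fixtures look unchanged. The gripper is clear.

```bash
python3 -c "
from workcell import job_done
print(job_done())"
```

```text
the job is handed in; nothing more can be done
None
```

The amber filter's clamp is loosened, and I handed the job in at about 12 s of the 35 s allowed.

- **Getting there:** the tool started inside the rack, so I first withdrew it past the rack post, which I had located in both pictures. I then gripped the black knob on the amber fixture, at (0.516, 0.066).
- **Turning:** I turned the knob 61° counter-clockwise. That was the loosening direction on the first try: the wrist moment stayed below 0.1 N m and it never hit a stop.
- **Last checks:**
  - The knob's pointer shows about 62° of turn (within about 5°), in agreement with the 61° turned at the wrist.
  - The brass jaw stands well back from the disc.
  - The amber filter lies where it was in its seat.
  - The blue clamp and the red look-alike look unchanged.
  - The gripper is open, clear and touching nothing.
- **Disagreements:** none of the checks failed. While gripping, the wrist force rose to about 15 N as the grip drifted 2–3 mm off the knob's axis. It dropped back to zero on release.

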